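Wedge a stone cast tight in the trimming vice

TASK

Of the two stone casts in the open to the right of the wedge vice (not those at the back edge), set the tan one, teeth up, on the vice's seat between the fixed fence and the blue jaw. Then pick up the small mallet and drive the wooden wedge in with several light taps on its thick end, drawing the mallet back between taps, until it stops advancing and the cast is clamped tight; do not push the wedge with the gripper and leave the grey cast alone. Finally lay the mallet down flat on the bench or its mat, clear of the vice.

Things in the scene. Friction and masses are not known exactly. Their poses are not given: they have to be found in the camera images.
- vice: Wedge vice fixed to the bench: steel base plate 172 (x) x 96 (y) x 12 mm. Origin: on the bench below it. x: clamping direction, level, from the grey rail to the grey fixed fence; y: level, the wedge is driven towards -y; z up. In this frame, mm: fence face at x = 45 (60 wide, top z = 48); rail face at x = -66 (90 long, y -45 to 45, x -80 to -66, top z = 48).
- vice_seat (a point): Point on top of the raised seat (24 mm above the bench) where to set the middle of the cast's underside: midway between fence and jaw at the start; axes as vice; vice origin + 12.5 mm in x. The seat is 42 mm wide in y, narrower than the cast, and open at +y and -y, so fingers can reach 10 mm below its top beside it. Clamping shifts the cast about 4 mm to the fence.
- jaw: The blue sliding jaw with a rubber face, 50 mm wide (y), top 48 mm above the bench. Its origin is that of the vice, shifted along x by a quarter of the wedge joint. At wedge joint 0 the room between jaw and fence is 66 mm, for the cast's 58: 6.7 to 8 mm of play at the start.
- wedge (a joint): How far the wedge is driven in (m), 0 to 0.042; starts between 0 and 0.005. Each mm moves the jaw 0.25 mm towards the fence (they are linked). Dry friction about 4.5 N, no spring: it stays where it is left. With the cast in place it stops, tight, at about 0.034 to 0.037, where taps of about 14 N no longer advance it.
- wedge_butt (a point): Middle of the wooden wedge's thick end, the face to strike (steel plate on it), 36 mm wide (vice x) x 32 mm high, centre 32 mm above the bench. It stands out at the vice's +y side and is struck towards the vice's -y. Axes as vice; it moves with the wedge.
- wooden_wedge: The wooden wedge, 95 mm long, tapered 1 in 4, lying along the rail, 16 to 48 mm above the bench. Origin as vice, shifted towards the vice's -y by the wedge joint.
- mallet_head (a point): Centre of the mallet's brass head with white nylon faces: a cylinder 28 mm in diameter along the mallet's y axis, 60 mm from face to face (each face 30 mm from this point). The handle runs to the mallet's -x. As it lies, this point is 14 mm above what it lies on (the dark bench mat, 3 mm thick, at the start).
- mallet_grip (a point): Point on the axis of the dark wooden handle, 50 mm from the head's centre towards the mallet's -x, same axes. Handle 16 mm wide (y), 20 mm high (z), running from 14 to 112 mm from the head's centre, then a black end cap to 126 mm, 27 mm in diameter, so it lies level.
- mallet: The whole mallet, 0.13 to 0.21 kg, 140 mm long; origin below the head's centre. x points from the handle to the head, y along the head. Balance point about 25 mm from the head's centre along the handle.
- tan_cast_center (a point): Centre of the plaster base of the tan (yellowish) stone cast, 10 mm above its underside. Cast 58 mm along its x axis (two flat parallel sides: these go against fence and jaw, either way round), 65 mm along its y (grasp across this, at or up to 8 mm to the +x side of the middle), 33 mm high with the teeth; solid base 18 mm high, 0.12 kg.
- tan_cast: The tan cast itself; origin at the centre of its underside, z up through the teeth.
- grey_cast: Light grey stone cast of the same size and shape, not to be used; origin at the centre of its underside.
Things that resemble listed ones, but are neither listed nor needed, are in the scene too. Leave any yellow look-alike of the tan_cast alone.

How it is judged:
On the way, in this order (a step that is already met when the one before it is completed fails the run):
1. the tan cast stands on the seat between fence and jaw, released (horizontal distance between tan_cast and vice_seat below 0.012 m and height (world z) of tan_cast between 0.0215 and 0.0265 m and angle between tan_cast's own z axis and vertical below 0.08 rad and contact force between the fingers and tan_cast below 0.05 N), for 0.2 s.
2. a first tap has driven the wedge at least 2 mm, the mallet is drawn back about 5 mm or more from it, and the cast is not yet tight (distance of wedge_butt from where it was at the start of the episode above 0.002 m and distance between mallet_head and wedge_butt between 0.035 and 0.2 m and contact force between jaw and tan_cast below 3 N).
3. further taps have driven the wedge until the jaw clamps the cast tight (contact force between jaw and tan_cast above 5 N), for 0.2 s.
At the end, for the whole second after the job is handed in: The tan cast sits teeth up on the seat (within 12 mm of its middle, within 0.1 rad of square), still clamped with over 5 N by the jaw with nothing on the wedge; the mallet lies flat on bench or mat, released, clear of the vice, its head over 50 mm from the wedge's butt (contact force between jaw and tan_cast above 5 N and horizontal distance between tan_cast and vice_seat below 0.012 m and height (world z) of tan_cast between 0.0215 and 0.0265 m and angle between tan_cast's own z axis and vertical below 0.08 rad and angle between the x axis of tan_cast and the x axis of vice, either way round below 0.1 rad and height (world z) of mallet_head below 0.022 m and height (world z) of mallet_grip below 0.026 m and contact force between mallet and vice below 0.05 N and horizontal distance between mallet_head and wedge_butt above 0.05 m and contact force between the fingers and mallet below 0.05 N); the robot touches nothing.
It fails at once if the gripper pushes the wedge (contact force between the fingers and wooden_wedge above 2 N).
It fails at once if the grey cast is disturbed by more than 30 mm (distance of grey_cast from where it was at the start of the episode above 0.03 m).
It also fails if it takes over 64 s, if anything falls off the work surface, if the arm or the gripper's body presses on something with over 40 N, if the wrist force passes 120 N, or if a joint passes its speed limit or range.

ROBOT

A 6-joint arm with a two-finger parallel gripper is mounted at the origin on a cart in front of the work surface, level with it; the furniture and walls round the work are solid. World frame = base frame: x ahead of the robot, y to its left, z up, the work surface at z = 0. Lengths are in m, angles in rad, forces in N, time in s.
With the tool pointing down it reaches from about 0.3 to 0.775 m from the base axis. Payload 14.6 kg.
Tool frame: the origin (TCP) lies at the very end of the fingers, on their centre line; the grasp point (between the pads) lies 19 mm behind it (ctrl.grasp_offset is the distance from the TCP to the grasp point, in m); x points along the fingers, y is the direction in which the jaws open and shut, and the axes are right-handed (so a half turn about x gives the same grasp; the last joint's range is limited). The gripper opens to 94 mm and grips with 3 to 60 N. Pads are 16 mm wide; open, the fingers measure 119 mm over their backs; the gripper's body (75 mm by 177 mm) begins 78 mm behind the grasp point.
Start: joints at [-1.275, 0.3, 1.521, -0, 1.321, -0.067], TCP at [0.195, -0.514, 0.205] pointing down, gripper open.
Joint ranges: [-3.03, 3.03], [-0.79, 2.21], [0.23, 2.52], [-1.04, 4.18], [0, 3.07], [-2.55, 2.55]. Speed limits (rad/s): [2.22, 2.22, 2.57, 3.14, 3.14, 3.14].

INTERFACE

Orientations are given as [roll, pitch, yaw] about the fixed x, y, z axes, in that order (R = Rz(yaw) Ry(pitch) Rx(roll)).
In Python, from station import ctrl gives the robot as it stands. The module is installed in compiled form; this text tells all that it offers.
- The arm moves only by the tool send_rows, never from a script. Its argument "rows" is a list that holds one entry, the list of rows, each a list of 4 numbers: the shift along the world's x, y, z in mm, then the turn about the world's z in rad. A call has 1 to 12 rows; each row shifts and turns the commanded pose from where the row before left it; what a row does not reach is not made up. A row lasts 1/10 s, in which the tool goes at most 50 mm and 8.59 degrees, less where a joint would pass 70% of its speed; a pose out of reach is approached as far as the arm can. A call is refused whole if a number of a shift passes 50 or a number of a turn 0.15, either way. A call with a gripper value outside its range is refused whole. "grip" is the gripper's target within -1 to 1 (shut at 1, half-way at 0, fully open at -1), set as the call begins (left out, the last holds). The fingers move at their own pace and stop on an object; "newtons" is the grip in N (left out, the last holds). Time passes only in rows, so rows that do not move let the fingers close. It gives the time, the measured TCP pose, the force and the opening at its end, in the units of the state.
- ctrl.get_obs(): the state, without advancing time (a new reading comes with each control period).
- ctrl.camera(name): name is "scene" or "top" or "wrist"; returns (picture, depth): 384x512x3 uint8, red, green, blue; 384x512 float32, m along the optical axis (not along the pixel's ray), 0 where there is no reading.
- ctrl.camera_params(name): a dict with "vertical_fov" (degrees; the focal length in pixels is half the picture's height over the tangent of half this angle, whatever the lens; pixels are square), "cx", "cy" (the principal point, pixels), "cam_to_world" (4x4, takes a point from camera to world coordinates); the wrist camera has in their place "mount" (4x4, takes a point from camera to tool coordinates, whose origin is the TCP and whose axes are the tool frame's). Camera axes: x right, y up, looking along -z (the intrinsics and any distortion apply to the point x, -y, -z); pixel columns grow to the right and rows downward; lengths in m; the calibration is good to about 2 mm. A picture is of the moment at which its call begins: read the wrist's pose just before it. camera_params takes no time and is no camera call.
- ctrl.hand_in(): hands the job in, once; it reports no verdict.
The state is a dict: "time_s": time; "qpos": joint angles; "joint_vel": joint speeds; "tau": joint torques, N m; "ee_pos": TCP position; "eef_rot": TCP orientation; "force": force on the tool from outside, world axes, zero at the start; "moment": the same for the moment, N m; "grip_width": finger opening in m.
Only numpy, scipy, OpenCV 4.12 (cv2) and the standard library are available. Lean on these libraries where they do the work, as an engineer would, in place of code of your own. Each camera call takes 0.05 s, during which the arm holds its last target.

## Working session

There is one attempt and no reset: what is moved stays moved. The work goes in short steps, Python scripts to look and compute and a tool call to move; the robot and the scene stay as the last step left them, time stands still between calls to the robot, and variables do not carry over. Pictures are saved under pics/ and viewed, and the job is handed in when it is done.

Besides the shell and the picture viewer there is one more tool, called after "Call:" by a JSON object that holds its "api" and its "payload", one argument or row to a line. send_rows: Moves the arm, as the interface text tells. Its arguments: {"type":"object","properties":{"rows":{"type":"array"},"grip":{"type":"number"},"newtons":{"type":"number"}},"required":["rows"]}

```bash
mkdir -p pics; ls; cat > h.py <<'E'
import numpy as np, cv2
from station import ctrl
from scipy.spatial.transform import Rotation as R
def snap(name,tag):
    o=ctrl.get_obs(); img,d=ctrl.camera(name); p=ctrl.camera_params(name)
    T=p.get('cam_to_world')
    if T is None:
        M=np.eye(4); M[:3,:3]=R.from_euler('xyz',o['eef_rot']).as_matrix() if len(o['eef_rot'])==3 else R.from_quat(o['eef_rot']).as_matrix()
        M[:3,3]=o['ee_pos']; T=M@np.array(p['mount'])
    cv2.imwrite(f'pics/{tag}.png',img[:,:,::-1])
    np.savez(f'pics/{tag}.npz',img=img,d=d,T=np.array(T),f=img.shape[0]/2/np.tan(np.radians(p['vertical_fov'])/2),c=[p['cx'],p['cy']])
    return img,d,p
def load(tag):
    z=np.load(f'pics/{tag}.npz'); return z['img'],z['d'],z['T'],float(z['f']),z['c']
def cloud(tag):
    img,d,T,f,c=load(tag)
    v,u=np.mgrid[:d.shape[0],:d.shape[1]]
    P=np.stack([(u-c[0])/f*d,-(v-c[1])/f*d,-d,np.ones_like(d)],-1)
    W=(P@T.T)[...,:3]; W[d==0]=np.nan
    return img,W
def px(tag,P):
    img,d,T,f,c=load(tag); q=np.linalg.inv(T)@np.append(P,1)
    return c[0]+f*q[0]/-q[2], c[1]-f*q[1]/-q[2]
E
python3 - <<'E'
from h import *
print(ctrl.get_obs(), ctrl.grasp_offset)
for n in ['scene','top','wrist']:
    i,d,p=snap(n,n+'0'); print(n,p)
E
```

```text
pics
{'time_s': 0.0, 'qpos': array([-1.27457475e+00,  3.00464379e-01,  1.52156138e+00, -2.50867400e-05,
        1.32072631e+00, -6.66641074e-02]), 'joint_vel': array([-1.01733153e-03,  3.50949893e-06,  1.74926290e-03,  8.00372468e-05,
       -2.96595215e-04, -5.03382620e-04]), 'tau': array([ 4.75519064e-04, -5.31800258e+01, -3.52735448e+01,  7.08381878e-02,
        2.43471900e-02, -7.94763287e-05]), 'ee_pos': array([ 0.19511679, -0.51394645,  0.20489836]), 'eef_rot': array([-1.61650527,  1.56963666,  1.88797929]), 'force': array([ 0.20127785,  0.03156088, -0.27538598]), 'moment': array([ 0.02209761,  0.01558112, -0.02663858]), 'grip_width': 0.09372621593036055} 0.0188
scene {'vertical_fov': 43.35851856815773, 'cx': 257.9115673005716, 'cy': 194.418502317386, 'cam_to_world': array([[ 0.74579677,  0.2947524 , -0.59741794, -0.1821806 ],
       [-0.66611576,  0.31814296, -0.67459236, -0.9480238 ],
       [-0.0087734 ,  0.90105831,  0.43360921,  0.59168419],
       [ 0.        ,  0.        ,  0.        ,  1.        ]])}
top {'vertical_fov': 50.71858909930256, 'cx': 255.14070626259075, 'cy': 195.27266512859623, 'cam_to_world': array([[-0.01928363,  0.98608385, -0.16512658,  0.34041044],
       [-0.99682322, -0.00619683,  0.07940444,  0.00234402],
       [ 0.07727618,  0.16613321,  0.98307077,  1.37692282],
       [ 0.        ,  0.        ,  0.        ,  1.        ]])}
wrist {'vertical_fov': 69.12135756273553, 'cx': 260.980137677407, 'cy': 190.21425473616307, 'mount': array([[ 8.79640243e-04,  2.79957945e-01, -9.60011862e-01,
        -1.78969346e-01],
       [ 9.99999495e-01,  2.21221897e-04,  9.80792700e-04,
        -1.50294500e-03],
       [ 4.86956354e-04, -9.60012240e-01, -2.79957608e-01,
        -8.23396197e-02],
       [ 0.00000000e+00,  0.00000000e+00,  0.00000000e+00,
         1.00000000e+00]])}
```

View pics/top0.png

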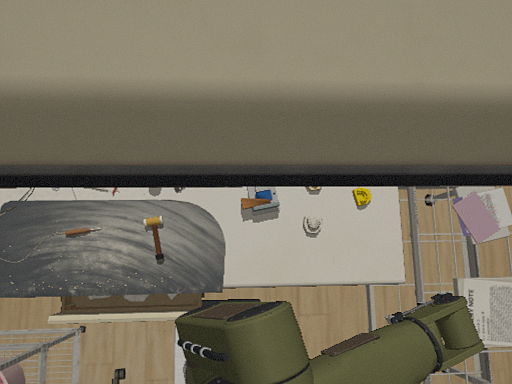

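View pics/scene0.png

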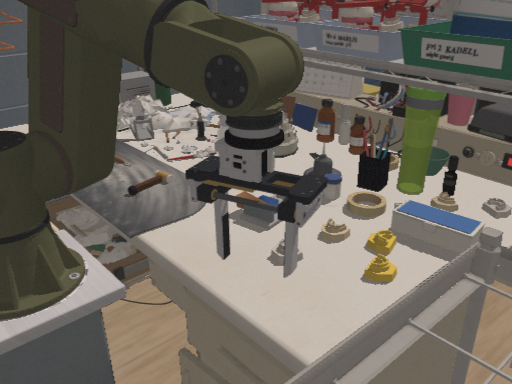

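View pics/wrist0.png

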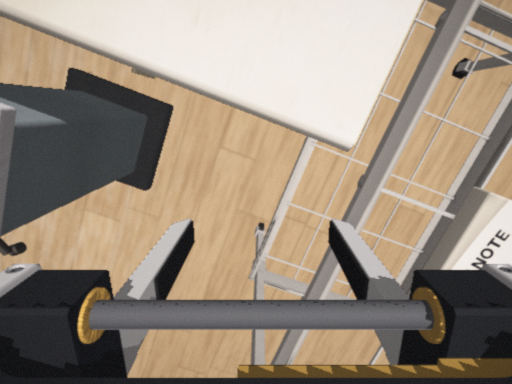

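The scene view shows the grey cast at about (287,250) and the tan cast at (335,230). Yellow look-alikes are at (381,240) and (379,268), and back-edge casts at (445,202) and (497,206). The vice is at (262,205) and the mallet at (150,182). I'll crop to check these.

```bash
python3 - <<'E'
from h import *
i=cv2.imread('pics/scene0.png'); cv2.imwrite('pics/c1.png',cv2.resize(i[160:290,180:410],None,fx=3.4,fy=3.4,interpolation=cv2.INTER_CUBIC))
i=cv2.imread('pics/top0.png'); cv2.imwrite('pics/c2.png',cv2.resize(i[180:300,130:390],None,fx=3,fy=3,interpolation=cv2.INTER_CUBIC))
_,W=cloud('scene0')
for n,(u,v) in dict(grey=(287,250),tan=(335,230),y1=(381,240),y2=(379,268),mal=(165,178)).items(): print(n,W[v,u])
_,W=cloud('top0')
for n,(u,v) in dict(grey=(313,225),tan=(314,189),y2=(362,198),mal=(153,222),handle=(158,245),vice=(264,196)).items(): print(n,W[v,u])
E
```

```text
grey [ 0.20522745 -0.56733472  0.24922039]
tan [ 0.60786806 -0.32844232  0.02150906]
y1 [ 0.6451662  -0.43091463  0.02439582]
y2 [ 0.54989946 -0.49350249  0.02434452]
mal [0.47802886 0.20962329 0.0206628 ]
grey [ 0.46369665 -0.30080537  0.02883005]
tan [ 0.58910184 -0.31180362  0.01961593]
y2 [ 0.55681688 -0.48056679  0.01725937]
mal [0.48010382 0.23178899 0.02761181]
handle [0.40463218 0.21384052 0.02930249]
vice [ 0.56057264 -0.13439204  0.05044627]
```

View pics/c1.png

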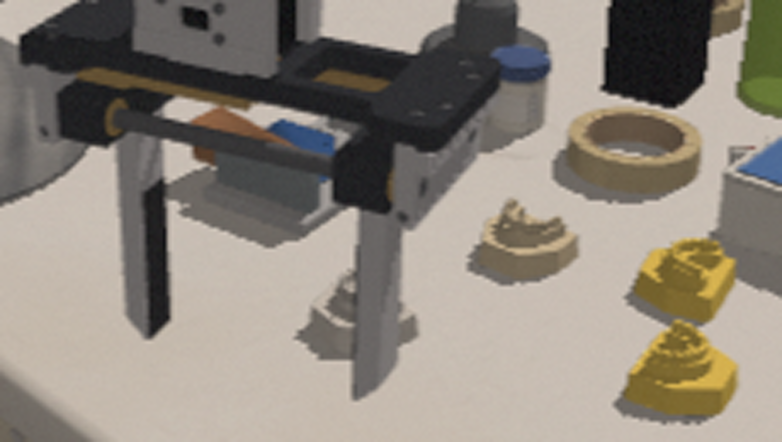

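View pics/c2.png

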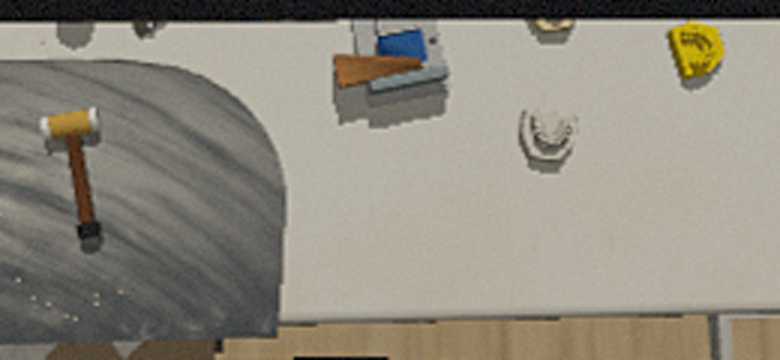

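```bash
python3 - <<'E'
from h import *
o=ctrl.get_obs(); M=R.from_euler('xyz',o['eef_rot']).as_matrix(); print(M.round(3))
m=np.array(ctrl.camera_params('wrist')['mount']); print('cam off',M@m[:3,3],'look',-(M@m[:3,2]))
E
```

```text
[[-0.     0.355 -0.935]
 [ 0.001 -0.935 -0.355]
 [-1.    -0.001 -0.   ]]
cam off [0.07649111 0.03047896 0.17897553] look [-0.26232287 -0.09764204 -0.96002747]
```

```bash
python3 - <<'E'
from h import *
_,W=cloud('top0')
for v in (20,80,120,160,180,184): print(v,W[v,300],W[v,100])
_,W=cloud('scene0')
m=(W[...,2]>0.06)&(W[...,0]>0.3)&(W[...,0]<0.85)&(abs(W[...,1])<0.6)
print(m.sum()); 
b=np.round(W[m]/0.1).astype(int)
u,c=np.unique(b,axis=0,return_counts=True)
for a,n in zip(u,c):
  if n>30: print(a*0.1,n)
E
```

```text
20 [ 0.44946874 -0.03325498  1.20997488] [0.44705052 0.05568032 1.20948026]
80 [ 0.4240676  -0.03378145  1.20205351] [0.42300688 0.05713803 1.20094373]
120 [ 0.41009626 -0.036088    1.18699041] [0.40958548 0.06091379 1.18600958]
160 [ 0.39692678 -0.04088151  1.15888838] [0.39708794 0.06855097 1.15795452]
180 [ 0.38859682 -0.04340048  1.14383641] [0.38827987 0.07131449 1.14717317]
184 [ 0.38845442 -0.04558189  1.13222874] [0.38842378 0.07490521 1.13486704]
4283
[0.7 0.2 0.1] 152
[ 0.8 -0.6  0.3] 145
[ 0.8 -0.6  0.4] 160
[ 0.8 -0.5  0.3] 402
[ 0.8 -0.5  0.4] 597
[ 0.8 -0.4  0.3] 334
[ 0.8 -0.4  0.4] 494
[ 0.8 -0.3  0.3] 273
[ 0.8 -0.3  0.4] 417
[ 0.8 -0.2  0.3] 226
[ 0.8 -0.2  0.4] 329
[ 0.8 -0.1  0.3] 197
[ 0.8 -0.1  0.4] 274
[0.8 0.  0.3] 49
[0.8 0.  0.4] 98
[0.8 0.5 0.1] 69
```

Call:
{"api": "send_rows", "payload": {
  "rows": [
    [[0, 0, 25, 0], [10, 20, 25, 0], [30, 35, 0, 0.1], [40, 35, 0, 0.1], [40, 35, 0, 0.1], [40, 35, 0, 0.1], [40, 35, 0, 0], [40, 30, 0, 0], [40, 30, 0, 0], [25, 25, 0, 0], [0, 0, 0, 0]]
  ]
}}

```text
time_s: 1.25
ee_pos: [0.4928, -0.2396, 0.2548]
eef_rot: [-1.789, 1.57, 2.12]
force: [-0.0, 0.1, 0.7]
grip_width: 0.0941
```

```bash
python3 - <<'E'
from h import *
snap('wrist','w1')
i=cv2.imread('pics/w1.png'); cv2.imwrite('pics/w1b.png',cv2.resize(i,(768,576)))
E
```

```text
(no output)
```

View pics/w1b.png

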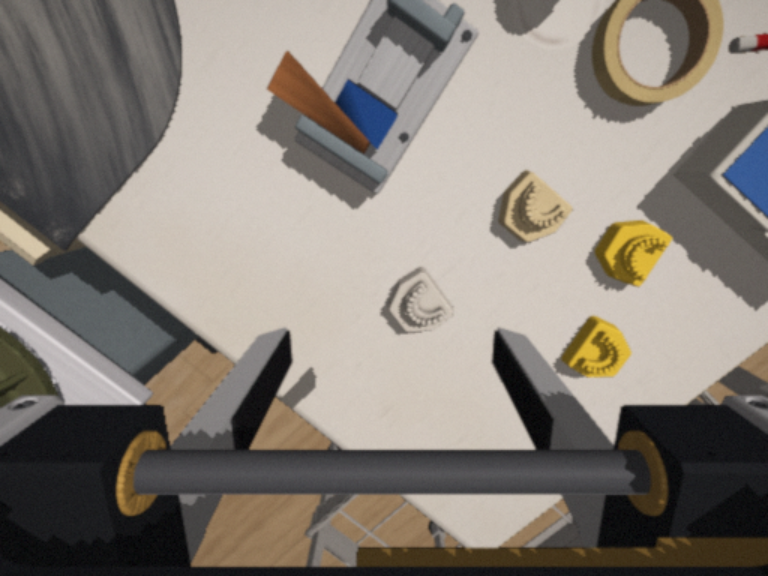

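The tan cast is at (533,207) in the enlarged picture (beige), the grey one at (418,300), and yellow ones at (632,252) and (597,347). The vice is at (385,100), with the wedge's thick end pointing upper-left. Next I'll make ortho maps for precise poses.

```bash
cat >> h.py <<'E'
def ortho(tag,x0,x1,y0,y1,res=0.0005,zmax=0.1,out=None):
    # rows: x decreasing downward, cols: y decreasing rightward (robot looking ahead)
    img,W=cloud(tag); img=img; 
    m=np.isfinite(W[...,0])&(W[...,0]>x0)&(W[...,0]<x1)&(W[...,1]>y0)&(W[...,1]<y1)&(W[...,2]<zmax)
    H,Wd=int((x1-x0)/res),int((y1-y0)/res)
    P=W[m]; C=img[m]; o=np.argsort(P[:,2]); P=P[o]; C=C[o]
    r=np.clip(((x1-P[:,0])/res).astype(int),0,H-1); c=np.clip(((y1-P[:,1])/res).astype(int),0,Wd-1)
    O=np.zeros((H,Wd,3),np.uint8); Z=np.full((H,Wd),np.nan)
    k=2
    for dr in range(-k,k+1):
        for dc in range(-k,k+1):
            rr=np.clip(r+dr,0,H-1); cc=np.clip(c+dc,0,Wd-1)
            O[rr,cc]=C; Z[rr,cc]=P[:,2]
    if out: cv2.imwrite(f'pics/{out}.png',O[:,:,::-1])
    return O,Z,P,C
E
python3 - <<'E'
from h import *
_,W=cloud('w1')
for u,v in ((355,138),(279,200),(355,30),(250,83),(190,56),(245,75),(262,40)): print(W[v,u])
P=W[(abs(W[...,0]-0.52)<0.02)&(abs(W[...,1]+0.25)<0.02)]; print('bench z',np.nanmedian(P[:,2]),len(P))
ortho('w1',0.44,0.74,-0.38,-0.02,res=0.0005,out='o1')
i=cv2.imread('pics/o1.png'); print(i.shape)
E
```

```text
[ 0.61644379 -0.30616935  0.02686816]
[ 0.47211656 -0.29633495  0.01752072]
[ 0.71736342 -0.20165861  0.00083212]
[ 0.56488199 -0.14801118  0.04719709]
[ 0.53550293 -0.07139885  0.04781541]
[ 0.56741833 -0.13681824  0.04787903]
[ 0.61554029 -0.12085253  0.02369052]
bench z 0.3690203762634762 9285
(600, 720, 3)
```

View pics/o1.png

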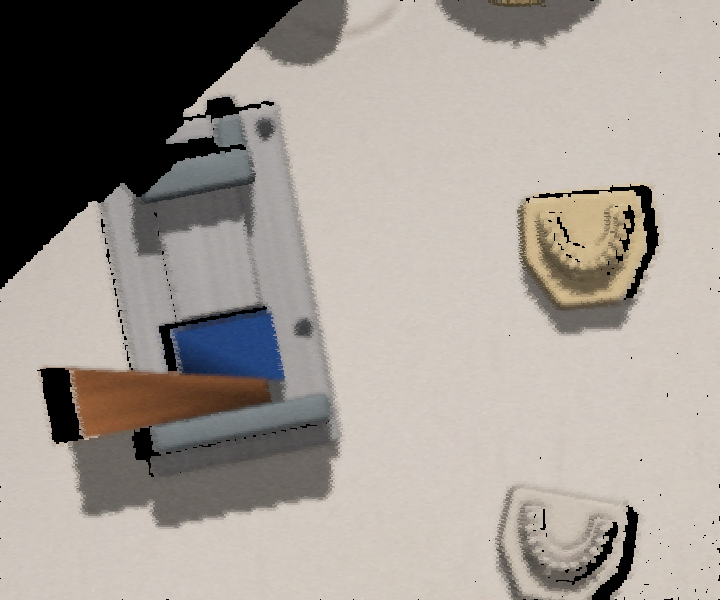

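```bash
cat >> h.py <<'E'
def pick(tag,x0,x1,y0,y1,z0,z1):
    img,W=cloud(tag)
    m=(W[...,0]>x0)&(W[...,0]<x1)&(W[...,1]>y0)&(W[...,1]<y1)&(W[...,2]>z0)&(W[...,2]<z1)
    return W[m],img[m].astype(int)
E
python3 - <<'E'
from h import *
# tan cast
P,C=pick('w1',0.56,0.66,-0.37,-0.26,0.012,0.05)
r=cv2.minAreaRect((P[:,:2]*1000).astype(np.float32)); print('tan rect',r,len(P))
P2=P[(P[:,2]>0.0155)]
r=cv2.minAreaRect((P2[:,:2]*1000).astype(np.float32)); print('tan rect',r, 'z pct',np.percentile(P[:,2],[5,25,50,95,99.5]))
# edges: back (max x) as func of y; front
def edge(P,ax,lo,hi,side,n=12,q=97):
    t=P[:,1-ax];b=np.linspace(lo,hi,n+1);pts=[]
    for a,c in zip(b[:-1],b[1:]):
        s=P[(t>a)&(t<c)]
        if len(s)>5: pts.append(((a+c)/2,np.percentile(s[:,ax],q if side>0 else 100-q)))
    pts=np.array(pts);k=np.polyfit(pts[:,0],pts[:,1],1);return k,np.abs(np.polyval(k,pts[:,0])-pts[:,1]).max()
print('heel x(y)',edge(P2,0,-0.338,-0.288,1)); print('front',edge(P2,0,-0.33,-0.306,-1))
print('left y(x)',edge(P2,1,0.613,0.640,1)); print('right',edge(P2,1,0.613,0.640,-1))
# vice rail top
P,C=pick('w1',0.48,0.58,-0.20,-0.06,0.044,0.052)
m=(abs(C[:,0]-C[:,2])<40)&(C[:,2]>C[:,0]-5)&(C[:,2]<C[:,0]+45); Q=P[m]; 
print('rail',cv2.minAreaRect((Q[:,:2]*1000).astype(np.float32)),len(Q),Q[:,2].mean())
m=(C[:,2]>C[:,0]+60);P,C=pick('w1',0.5,0.62,-0.20,-0.06,0.044,0.052);m=(C[:,2]>C[:,0]+60);J=P[m]
print('jaw',cv2.minAreaRect((J[:,:2]*1000).astype(np.float32)),len(J))
P,C=pick('w1',0.6,0.7,-0.20,-0.06,0.044,0.052);
print('fence',cv2.minAreaRect((P[:,:2]*1000).astype(np.float32)),len(P))
P,C=pick('w1',0.5,0.62,-0.20,-0.02,0.044,0.052);m=(C[:,0]>C[:,2]+50);J=P[m]
print('wedge',cv2.minAreaRect((J[:,:2]*1000).astype(np.float32)),len(J))
P,C=pick('w1',0.56,0.66,-0.17,-0.08,0.020,0.028)
print('seat',cv2.minAreaRect((P[:,:2]*1000).astype(np.float32)),len(P),np.median(P[:,2]))
P,C=pick('w1',0.5,0.56,-0.3,-0.23,-0.01,0.01);print('bench z',np.median(P[:,2]))
E
```

```text
tan rect ((614.9251708984375, -312.17327880859375), (54.825984954833984, 61.681583404541016), 4.99833345413208) 1383
tan rect ((615.1765747070312, -312.501220703125), (54.24674987792969, 61.05015563964844), 5.354954719543457) z pct [0.01612414 0.01725572 0.0181977  0.03285584 0.03406265]
heel x(y) (array([-0.09917101,  0.60931068]), np.float64(0.0007196326092449024))
front (array([-0.10778412,  0.55657952]), np.float64(0.001463042511768764))
left y(x) (array([-0.04546599, -0.25475562]), np.float64(0.0023134362625084615))
right (array([ 0.16715115, -0.44346253]), np.float64(0.003529182667120212))
rail ((550.8374633789062, -136.21365356445312), (59.23627471923828, 89.00740051269531), 11.121599197387695) 800 0.04753458365132111
jaw ((563.771728515625, -134.07138061523438), (31.883615493774414, 48.956905364990234), 10.475852966308594) 762
fence ((652.3303833007812, -117.41829681396484), (16.232166290283203, 57.741336822509766), 10.755095481872559) 585
wedge ((539.0267944335938, -104.75294494628906), (33.41480255126953, 97.00560760498047), 0.20330767333507538) 1295
seat ((606.506103515625, -131.9669647216797), (92.03626251220703, 58.3625602722168), 18.108083724975586) 1684 0.023860552108571076
bench z -0.0004795542449467227
```

Call:
{"api": "send_rows", "payload": {
  "rows": [
    [[21, -12, 0, -0.133], [30, -17, -20, -0.133], [30, -17, -35, -0.133], [25, -15, -40, -0.133], [20, -11, -40, -0.136], [0, 0, 0, 0], [0, 0, 0, 0]]
  ]
}}

```text
time_s: 2.0
ee_pos: [0.6158, -0.3152, 0.1202]
eef_rot: [-0.568, 1.569, 2.669]
force: [0.5, -0.2, 1.0]
grip_width: 0.0939
```

```bash
python3 - <<'E'
from h import *
snap('wrist','w2'); o=ctrl.get_obs(); M=R.from_euler('xyz',o['eef_rot']).as_matrix(); print(o['ee_pos'],o['qpos'],M.round(3), 'tooly',np.arctan2(M[1,1],M[0,1]))
ortho('w2',0.56,0.68,-0.39,-0.23,res=0.00025,out='o2',zmax=0.04)
P,C=pick('w2',0.57,0.66,-0.36,-0.26,0.004,0.04)
for z0,z1 in ((0.004,0.01),(0.01,0.014),(0.014,0.0195),(0.0195,0.04)):
    s=P[(P[:,2]>z0)&(P[:,2]<z1)]; print(z0,len(s), cv2.minAreaRect((s[:,:2]*1000).astype(np.float32)) if len(s)>5 else '')
E
```

```text
[ 0.61634698 -0.31531877  0.12238069] [-5.25740082e-01  6.88025313e-01  1.14587991e+00 -7.68960556e-05
  1.30576626e+00  9.48622472e-01] [[ 0.002  0.096 -0.995]
 [-0.001 -0.995 -0.096]
 [-1.     0.001 -0.002]] tooly -1.4743433786138098
0.004 111 ((636.5726318359375, -307.7772216796875), (24.01250457763672, 65.15438079833984), 17.932567596435547)
0.01 64 ((635.6552734375, -307.77081298828125), (24.60808563232422, 63.74030685424805), 17.896944046020508)
0.014 1656 ((616.3809814453125, -312.16180419921875), (54.41567611694336, 61.30257797241211), 5.377740859985352)
0.0195 902 ((616.8720092773438, -311.55609130859375), (44.29911804199219, 50.74911117553711), 12.187520027160645)
```

View pics/o2.png

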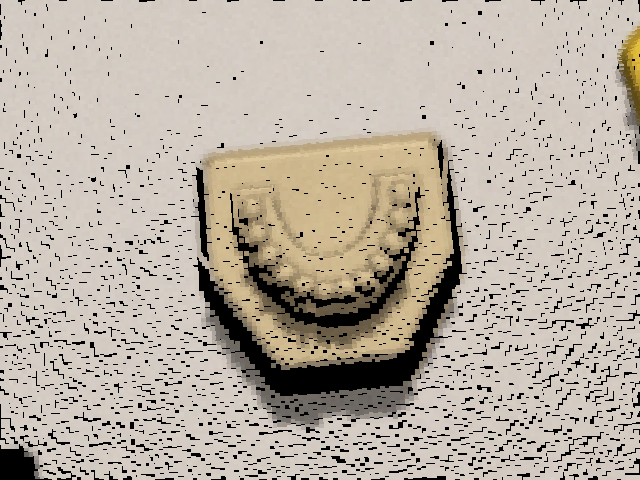

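View pics/w2.png

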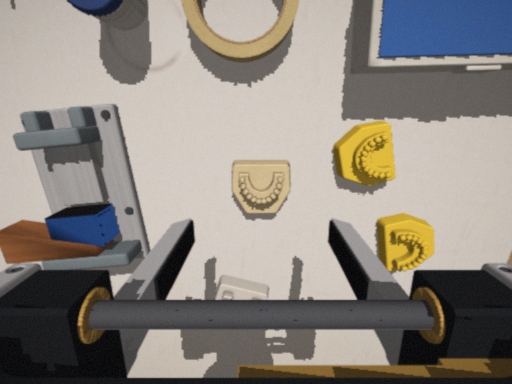

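Call:
{"api": "send_rows", "payload": {
  "rows": [
    [[4, 3, -25, 0], [0, 0, -30, 0], [0, 0, -30, 0], [0, 0, -20, 0], [0, 0, 0, 0]]
  ]
}}

```text
time_s: 2.55
ee_pos: [0.6199, -0.3114, 0.0158]
eef_rot: [-0.511, 1.57, 2.727]
force: [0.1, 0.0, -0.3]
grip_width: 0.0939
```

Call:
{"api": "send_rows", "payload": {
  "rows": [
    [[0, 0, -12, 0], [0, 0, 0, 0]]
  ]
}}

```text
time_s: 2.75
ee_pos: [0.6208, -0.3117, 0.0044]
eef_rot: [2.516, 1.569, -0.53]
force: [0.0, 0.2, 0.2]
grip_width: 0.094
```

Call:
{"api": "send_rows", "payload": {
  "rows": [
    [[0, 0, 0, 0], [0, 0, 0, 0], [0, 0, 0, 0], [0, 0, 0, 0], [0, 0, 0, 0], [0, 0, 0, 0]]
  ],
  "grip": 1,
  "newtons": 20
}}

```text
time_s: 3.35
ee_pos: [0.6209, -0.3118, 0.0039]
eef_rot: [2.334, 1.57, -0.713]
force: [-0.9, -1.8, 3.3]
grip_width: 0.063
```

Call:
{"api": "send_rows", "payload": {
  "rows": [
    [[0, 0, 15, 0], [0, 0, 35, 0], [0, 0, 40, 0], [0, 15, 0, 0], [0, 35, 0, 0.03], [-1, 45, 0, 0.03], [-1, 45, 0, 0.03], [-1, 35, 0, 0], [0, 12, 0, 0], [0, 0, 0, 0], [0, 0, 0, 0]]
  ]
}}

```text
time_s: 4.45
ee_pos: [0.6177, -0.1253, 0.0935]
eef_rot: [1.153, 1.571, -1.804]
force: [-0.3, -0.5, -0.4]
grip_width: 0.0623
```

```bash
python3 - <<'E'
from h import *
snap('wrist','w3'); o=ctrl.get_obs(); M=R.from_euler('xyz',o['eef_rot']).as_matrix(); print(o['ee_pos'],o['force'],o['grip_width'], 'tooly',np.arctan2(M[1,1],M[0,1]))
ortho('w3',0.5,0.7,-0.22,-0.03,res=0.00033,out='o3',zmax=0.15)
E
```

```text
[ 0.61763872 -0.1257419   0.09338519] [-1.18818443  0.41189076 -0.92907215] 0.06251474917450695 tooly -1.3871237557975284
```

View pics/w3.png

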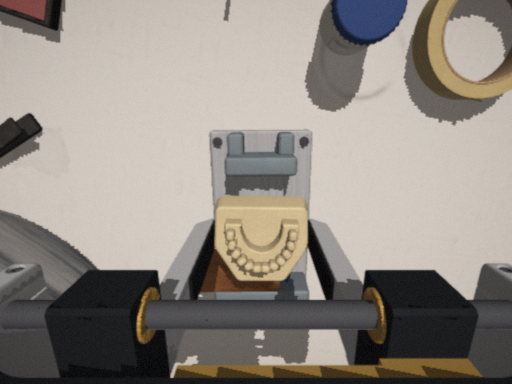

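```bash
python3 - <<'E'
from h import *
P,C=pick('w3',0.57,0.67,-0.17,-0.08,0.100,0.1095); print('cast base top z',np.percentile(P[:,2],[10,50,90]),cv2.minAreaRect((P[:,:2]*1000).astype(np.float32)))
P,C=pick('w3',0.57,0.67,-0.17,-0.08,0.1095,0.13); print('teeth',len(P),P[:,2].max())
P,C=pick('w3',0.62,0.7,-0.17,-0.06,0.044,0.052)
r=cv2.minAreaRect((P[:,:2]*1000).astype(np.float32)); print('fence top',r,len(P))
E
```

```text
cast base top z [0.10488921 0.10729948 0.10820334] ((614.2237548828125, -124.11180114746094), (54.55376052856445, 85.21453094482422), 9.877861976623535)
teeth 3315 0.12998903510691687
fence top ((652.7671508789062, -115.99128723144531), (16.268112182617188, 60.04288864135742), 11.004910469055176) 1364
```

Call:
{"api": "send_rows", "payload": {
  "rows": [
    [[-1.4, 2.2, -10, 0.004], [0, 0, -20, 0], [0, 0, -20, 0], [0, 0, -8, 0], [0, 0, -3, 0], [0, 0, 0, 0]]
  ]
}}

```text
time_s: 5.1
ee_pos: [0.6163, -0.1226, 0.0324]
eef_rot: [-0.52, 1.571, 2.81]
force: [0.5, -0.1, -0.4]
grip_width: 0.0628
```

```bash
python3 - <<'E'
from h import *
snap('wrist','w4'); o=ctrl.get_obs(); M=R.from_euler('xyz',o['eef_rot']).as_matrix(); print(o['ee_pos'],o['force'],o['grip_width'], 'tooly',np.arctan2(M[1,1],M[0,1]))
i=cv2.imread('pics/w4.png'); cv2.imwrite('pics/w4b.png',cv2.resize(i[120:320,150:380],None,fx=3,fy=3,interpolation=cv2.INTER_CUBIC))
E
```

```text
[ 0.61661463 -0.12260692  0.03301276] [ 0.29641671  0.50860867 -1.01717738] 0.0626450313706763 tooly -1.3822602328021172
```

View pics/w4b.png

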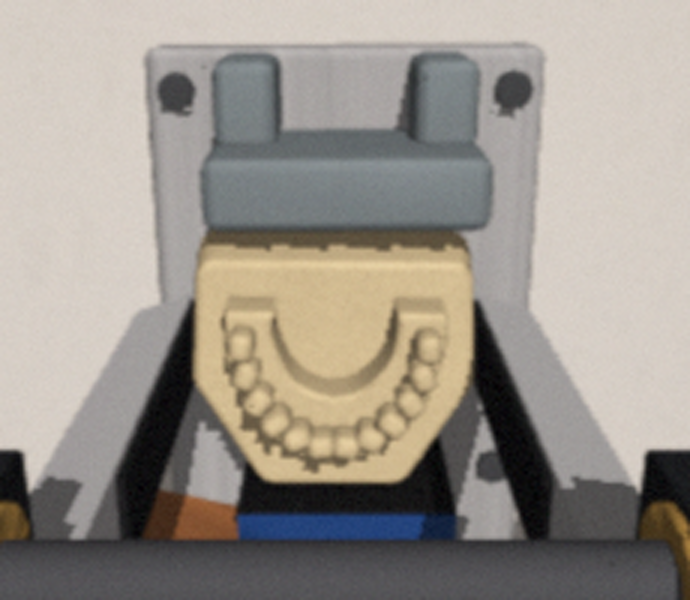

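Call:
{"api": "send_rows", "payload": {
  "rows": [
    [[0.3, -2, -2, 0], [0, 0, -2, 0], [0, 0, -1, 0], [0, 0, 0, 0]]
  ]
}}

```text
time_s: 5.55
ee_pos: [0.6167, -0.1244, 0.0279]
eef_rot: [2.382, 1.57, -0.571]
force: [-1.5, 0.1, 2.6]
grip_width: 0.0628
```

Call:
{"api": "send_rows", "payload": {
  "rows": [
    [[0, 0, 0, 0], [0, 0, 0, 0], [0, 0, 0, 0], [0, 0, 0, 0], [0, 0, 10, 0], [0, 0, 30, 0], [0, 0, 40, 0], [0, 0, 0, 0]]
  ],
  "grip": -1
}}

```text
time_s: 6.35
ee_pos: [0.619, -0.1249, 0.1139]
eef_rot: [2.701, 1.562, -0.251]
force: [0.7, -0.4, -0.2]
grip_width: 0.0941
```

```bash
python3 - <<'E'
from h import *
snap('wrist','w5'); o=ctrl.get_obs(); print(o['ee_pos'],o['force'],o['grip_width'])
i=cv2.imread('pics/w5.png'); cv2.imwrite('pics/w5b.png',cv2.resize(i,(768,576)))
P,C=pick('w5',0.57,0.645,-0.18,-0.07,0.039,0.0445);m=C[:,0]>C[:,2]+25; P=P[m]
print(np.percentile(P[:,2],[5,50,95]),cv2.minAreaRect((P[:,:2]*1000).astype(np.float32)),len(P))
P,C=pick('w5',0.62,0.7,-0.17,-0.06,0.045,0.052);print('fence',cv2.minAreaRect((P[:,:2]*1000).astype(np.float32)))
P,C=pick('w5',0.5,0.62,-0.20,-0.02,0.044,0.052);m=(C[:,0]>C[:,2]+50)&(C[:,0]<200);J=P[m]
print('wedge',cv2.minAreaRect((J[:,:2]*1000).astype(np.float32)),len(J))
E
```

```text
[ 0.6179001  -0.12459798  0.11090386] [ 0.6213171   0.2690709  -0.48574164] 0.09410543921906458
[0.04047691 0.04177528 0.0430354 ] ((612.7606201171875, -123.12366485595703), (53.505252838134766, 60.43865966796875), 9.873998641967773) 1961
fence ((639.00048828125, -118.75433349609375), (43.877437591552734, 59.60945129394531), 11.777800559997559)
wedge ((574.1226196289062, -100.73908233642578), (90.10210418701172, 93.82942962646484), 8.782806396484375) 1472
```

View pics/w5b.png

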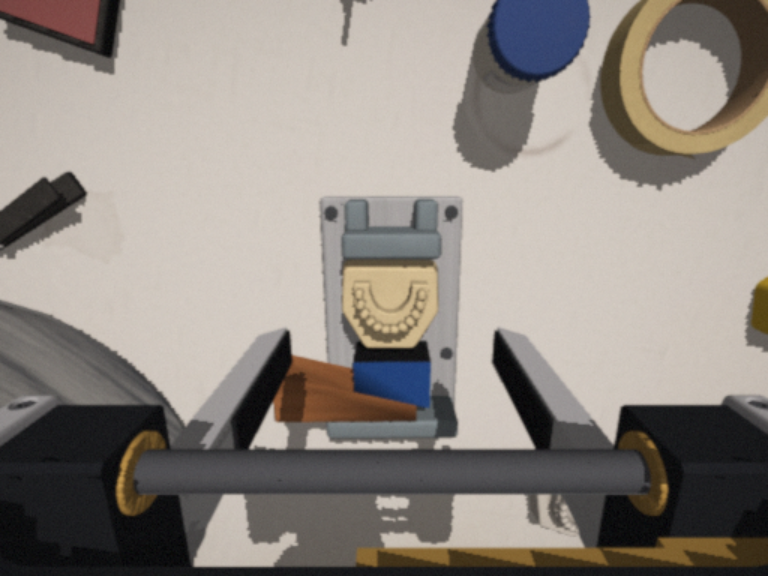

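The cast sits square on the seat (base top z 0.042; centre about 2 mm from target). Now to look at the mallet.

Call:
{"api": "send_rows", "payload": {
  "rows": [
    [[0, 0, 40, 0], [-10, 20, 40, 0], [-25, 40, 10, 0], [-25, 42, 0, 0], [-25, 42, 0, 0], [-25, 42, 0, 0], [-25, 42, 0, 0], [-25, 42, 0, 0], [-10, 42, 0, 0], [0, 30, 0, 0], [0, 0, 0, 0], [0, 0, 0, 0]]
  ]
}}

```text
time_s: 7.6
ee_pos: [0.4462, 0.2178, 0.1968]
eef_rot: [0.276, 1.57, -2.675]
force: [-0.0, -0.9, 0.3]
grip_width: 0.0936
```

```bash
python3 - <<'E'
from h import *
snap('wrist','w6'); o=ctrl.get_obs(); M=R.from_euler('xyz',o['eef_rot']).as_matrix(); print(o['ee_pos'], 'tooly',np.arctan2(M[1,1],M[0,1]))
ortho('w6',0.32,0.54,0.12,0.34,res=0.0004,out='o6',zmax=0.06)
_,T,_,_=load('w6')[0:4] if 0 else (0,0,0,0)
E
```

```text
[0.44643967 0.21716779 0.19696795] tooly -1.3819680501867289
```

View pics/o6.png

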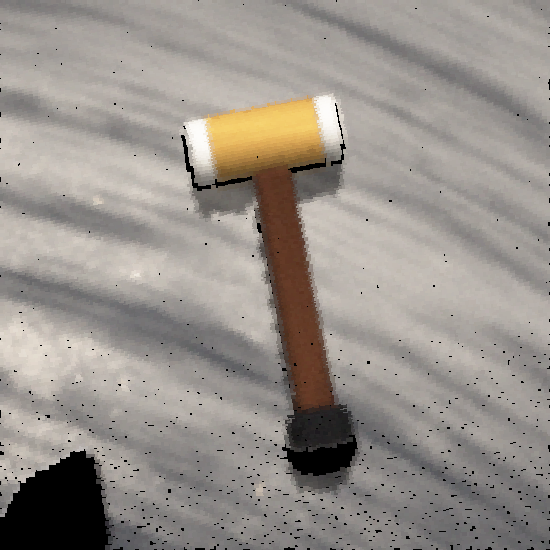

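View pics/w6.png

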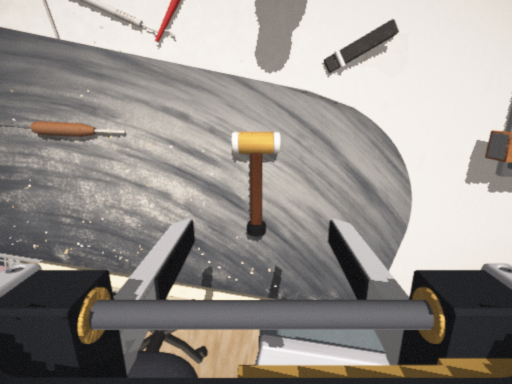

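```bash
python3 - <<'E'
from h import *
P,C=pick('w6',0.33,0.54,0.15,0.32,0.012,0.06)
r=cv2.minAreaRect((P[:,:2]*1000).astype(np.float32)); print('all',r, P[:,2].max())
o=np.argsort(P[:,0])
br=(C[:,0]>C[:,2]+30)&(C[:,0]<150)
H=P[br]; print('handle',cv2.minAreaRect((H[:,:2]*1000).astype(np.float32)),np.percentile(H[:,2],[50,95]))
c=H[:,:2].mean(0); u,s,v=np.linalg.svd(H[:,:2]-c); d=v[0]*np.sign(v[0][0]); print('dir yaw',np.arctan2(d[1],d[0]),c)
hd=((C[:,0]>180))&(P[:,0]>0.45)&(P[:,2]>0.02); Q=P[hd]; print('head',cv2.minAreaRect((Q[:,:2]*1000).astype(np.float32)),len(Q),np.percentile(Q[:,2],99))
P,C=pick('w6',0.40,0.45,0.25,0.30,-0.01,0.02); print('mat z',np.median(P[:,2]))
E
```

```text
all ((429.400390625, 223.6278076171875), (139.2404327392578, 59.71677017211914), 11.238807678222656) 0.032805391454773125
handle ((426.9281005859375, 226.50621032714844), (101.13909912109375, 42.81708526611328), 5.951319694519043) [0.02640381 0.02796108]
dir yaw 0.19579180728147758 [0.43247442 0.22384809]
head ((487.0228271484375, 235.0681610107422), (21.57501983642578, 59.80717086791992), 10.9132080078125) 782 0.03186092081636564
mat z 0.006133065888503014
```

Call:
{"api": "send_rows", "payload": {
  "rows": [
    [[-5, 4, -30, 0.004], [-5, 4, -40, 0], [0, 0, -40, 0], [0, 0, -40, 0], [0, 0, -20, 0], [0, 0, 0, 0], [0, 0, 0, 0]]
  ]
}}

```text
time_s: 8.35
ee_pos: [0.4371, 0.2251, 0.0281]
eef_rot: [-3.013, 1.571, 0.32]
force: [-0.6, -0.6, 0.7]
grip_width: 0.0936
```

```bash
python3 - <<'E'
from h import *
for t in ('w6','w5','w1'):
  img,W=cloud(t)
  for x in (0.36,0.40,0.44,0.48):
    m=(abs(W[...,0]-x)<0.01)&(abs(W[...,1]-0.18)<0.01)&(W[...,2]<0.05); print(t,x,m.sum(),np.median(W[m][:,2]) if m.sum() else '')
E
```

```text
w6 0.36 172 0.006163458807529332
w6 0.4 187 0.006142261481235534
w6 0.44 208 0.006133645672542681
w6 0.48 223 0.006017006725232366
w5 0.36 0 
w5 0.4 0 
w5 0.44 0 
w5 0.48 0 
w1 0.36 0 
w1 0.4 0 
w1 0.44 0 
w1 0.48 0
```

Call:
{"api": "send_rows", "payload": {
  "rows": [
    [[0, 0, -12, 0], [0, 0, -7, 0], [0, 0, 0, 0]]
  ]
}}

```text
time_s: 8.65
ee_pos: [0.4363, 0.2255, 0.0078]
eef_rot: [0.222, 1.57, -2.727]
force: [0.2, -0.5, -0.1]
grip_width: 0.0943
```

Call:
{"api": "send_rows", "payload": {
  "rows": [
    [[0, 0, -3, 0], [0, 0, 0, 0]]
  ]
}}

```text
time_s: 8.85
ee_pos: [0.4366, 0.2258, 0.0054]
eef_rot: [1.983, 1.571, -0.965]
force: [-0.3, -0.7, -0.4]
grip_width: 0.0939
```

Call:
{"api": "send_rows", "payload": {
  "rows": [
    [[0, 0, 0, 0], [0, 0, 0, 0], [0, 0, 0, 0], [0, 0, 0, 0], [0, 0, 0, 0], [0, 0, 0, 0], [0, 0, 0, 0], [0, 0, 0, 0]]
  ],
  "grip": 1,
  "newtons": 50
}}

```text
time_s: 9.65
ee_pos: [0.4366, 0.2257, 0.0054]
eef_rot: [-1.702, 1.571, 1.632]
force: [0.0, -0.0, -0.5]
grip_width: 0.0337
```

Call:
{"api": "send_rows", "payload": {
  "rows": [
    [[0, 0, 0, 0], [0, 0, 0, 0], [0, 0, 0, 0], [0, 0, 0, 0], [0, 0, 0, 0]]
  ]
}}

```text
time_s: 10.15
ee_pos: [0.4366, 0.2257, 0.0054]
eef_rot: [-0.047, 1.571, -2.996]
force: [0.2, 0.5, -0.8]
grip_width: 0.0155
```

Call:
{"api": "send_rows", "payload": {
  "rows": [
    [[0, 0, 10, 0], [0, 0, 30, 0], [0, 0, 30, 0], [5, -25, 0, 0], [8, -45, 0, 0], [8, -45, 0, 0], [8, -45, 0, 0], [8, -45, 0, 0], [5, -25, 0, 0], [0, -10, 0, 0], [0, 0, 0, 0], [0, 0, 0, 0]]
  ]
}}

```text
time_s: 11.35
ee_pos: [0.4784, -0.0134, 0.0756]
eef_rot: [-1.464, 1.571, 1.87]
force: [-0.3, 0.0, -1.6]
grip_width: 0.0157
```

```bash
python3 - <<'E'
from h import *
snap('wrist','w7'); o=ctrl.get_obs(); M=R.from_euler('xyz',o['eef_rot']).as_matrix(); print(o['ee_pos'], o['grip_width'],o['force'],'tooly',np.arctan2(M[1,1],M[0,1]))
ortho('w7',0.42,0.66,-0.22,0.08,res=0.0004,out='o7',zmax=0.11)
E
```

```text
[ 0.47844431 -0.01317844  0.07559554] 0.01524588913962897 [ 0.15258591  0.26044581 -0.64678568] tooly -1.3768996707880097
```

View pics/o7.png

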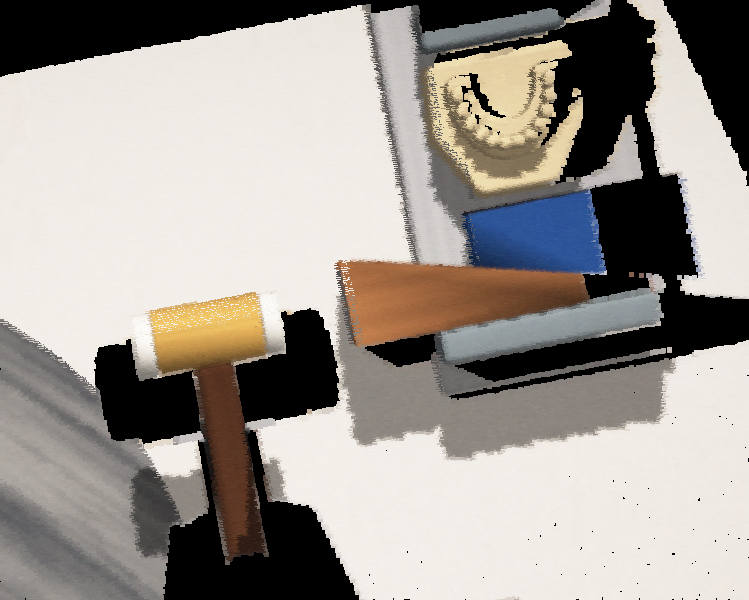

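View pics/w7.png

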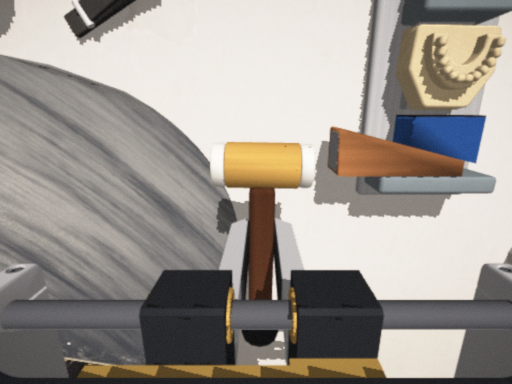

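Call:
{"api": "send_rows", "payload": {
  "rows": [
    [[0, 0, -20, 0], [0, 0, -25, 0], [0, 0, -10, 0], [0, 0, 0, 0], [0, 0, 0, 0]]
  ],
  "grip": 1,
  "newtons": 60
}}

```text
time_s: 11.9
ee_pos: [0.479, -0.0139, 0.0211]
eef_rot: [2.888, 1.57, -0.06]
force: [-0.5, -0.2, -1.0]
grip_width: 0.0154
```

```bash
python3 - <<'E'
from h import *
i=snap('wrist','w8'); o=ctrl.get_obs(); M=R.from_euler('xyz',o['eef_rot']).as_matrix(); print(o['ee_pos'], o['grip_width'],o['force'],'tooly',np.arctan2(M[1,1],M[0,1]))
ortho('w8',0.46,0.58,-0.15,0.05,res=0.00025,out='o8',zmax=0.11)
P,C=pick('w8',0.48,0.56,-0.04,0.05,0.035,0.06); print('head top z',np.percentile(P[:,2],[90,99]))
m=P[:,2]>0.036;Q=P[m]; print(cv2.minAreaRect((Q[:,:2]*1000).astype(np.float32)))
# tilt along head
x=np.array([0.9826,0.186]);y=np.array([-0.186,0.9826])
for a,b in ((-0.13,-0.115),(-0.115,-0.10),(-0.10,-0.085),(-0.085,-0.07)):
    t=Q[:,:2]@y; s=Q[(t>a)&(t<b)]; print(a,len(s),np.percentile(s[:,2],95) if len(s) else '')
E
```

```text
[ 0.47915327 -0.01403762  0.02139939] 0.015046633396520369 [ 0.04868811  0.49469797 -0.98203633] tooly -1.3775686251884633
head top z [0.0467251  0.05818381]
((509.4820251464844, -5.890800476074219), (62.241371154785156, 59.92144775390625), 9.236469268798828)
-0.13 1265 0.05237536589395235
-0.115 2182 0.04974141252453179
-0.1 1988 0.05219112997494128
-0.085 1120 0.0498026746082115
```

View pics/o8.png

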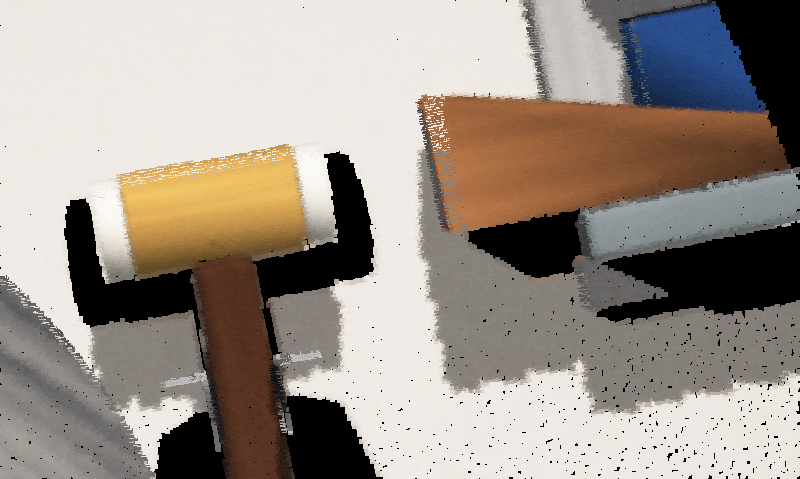

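Call:
{"api": "send_rows", "payload": {
  "rows": [
    [[5, -18.5, 0, 0], [2.8, -14.8, 0, 0]]
  ]
}}

```text
time_s: 12.15
ee_pos: [0.4871, -0.0479, 0.0215]
eef_rot: [3.002, 1.569, 0.054]
force: [1.3, 5.1, 0.1]
grip_width: 0.0156
```

Call:
{"api": "send_rows", "payload": {
  "rows": [
    [[-2.8, 14.8, 0, 0], [-1.9, 9.8, 0, 0], [0, 0, 0, 0]]
  ]
}}

```text
time_s: 12.45
ee_pos: [0.4814, -0.0216, 0.0206]
eef_rot: [-1.455, 1.571, 1.881]
force: [0.3, 0.2, -1.7]
grip_width: 0.0155
```

```bash
cat > m.py <<'E'
from h import *
import sys
t=sys.argv[1]
snap('wrist',t); o=ctrl.get_obs(); M=R.from_euler('xyz',o['eef_rot']).as_matrix(); print(o['ee_pos'], o['grip_width'],o['force'],'tooly',np.arctan2(M[1,1],M[0,1]))
x=np.array([0.9826,0.186]);y=np.array([-0.186,0.9826])
P,C=pick(t,0.47,0.6,-0.20,0.02,0.044,0.052); m=(C[:,0]>C[:,2]+40)&(C[:,0]<230)&(C[:,0]>C[:,1]+25)
Q=P[m][:,:2]; X=Q@x-0.5661; Y=Q@y+0.2366
s=(X>-0.062)&(X<-0.035); print('butt y(vice)',np.percentile(Y[s],[98,99.5]),s.sum())
i=load(t)[0]; ortho(t,0.46,0.58,-0.15,0.05,res=0.00025,out='o'+t,zmax=0.11)
E
python3 m.py w9
```

```text
[ 0.48156547 -0.02209583  0.02064362] 0.015602485969088193 [-0.00322539  0.72985335 -0.97760831] tooly -1.376471256732053
butt y(vice) [0.14527209 0.1481742 ] 6788
```

View pics/ow9.png

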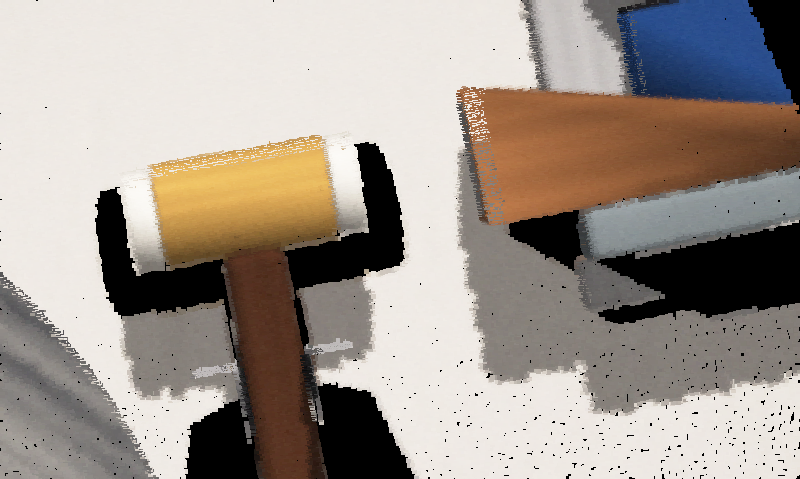

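Call:
{"api": "send_rows", "payload": {
  "rows": [
    [[4, -20, 0, 0], [2.8, -14.5, 0, 0], [-2.8, 14.5, 0, 0], [0, 0, 0, 0]]
  ]
}}

```text
time_s: 12.9
ee_pos: [0.4853, -0.0421, 0.0203]
eef_rot: [-0.597, 1.57, 2.737]
force: [-0.2, 0.6, -1.6]
grip_width: 0.0155
```

```bash
sed -i 's/(C\[:,0\]<230)/(C[:,0]<185)\&(C[:,0]<2.2*C[:,1])/' m.py; sed -i 's/(X<-0.035)/(X<-0.035)\&(Y<0.09)/' m.py; python3 m.py w10
```

```text
[ 0.48544752 -0.04235106  0.02037878] 0.015200310286499128 [ 0.20615206  0.30258333 -2.20080641] tooly -1.3772674647616578
butt y(vice) [0.05867688 0.05944033] 5895
```

View pics/ow10.png

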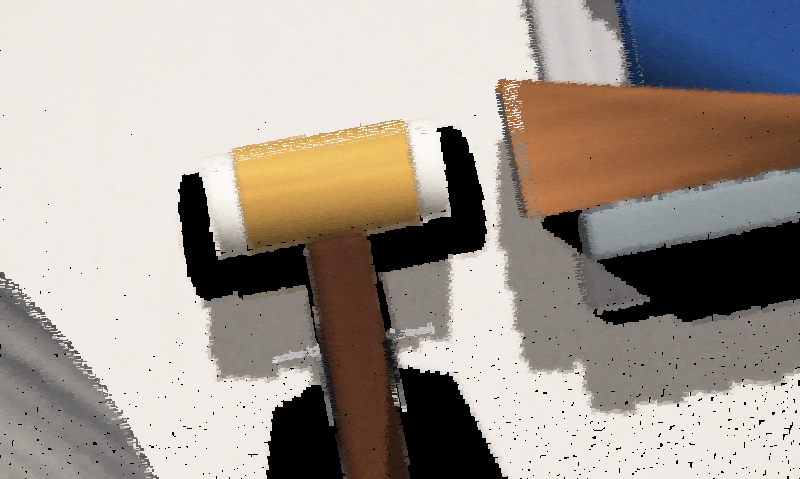

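Call:
{"api": "send_rows", "payload": {
  "rows": [
    [[2.2, -11.5, 0, 0], [2.0, -10, 0, 0], [-2.8, 14.5, 0, 0], [0, 0, 0, 0]]
  ]
}}

```text
time_s: 13.35
ee_pos: [0.4867, -0.0492, 0.0203]
eef_rot: [-0.609, 1.57, 2.725]
force: [-0.3, -0.4, -1.2]
grip_width: 0.0153
```

```bash
python3 m.py w11
```

```text
[ 0.48689123 -0.04943608  0.02037708] 0.015294960337259798 [-0.33927798 -0.16683861 -1.06792978] tooly -1.3773915904259217
butt y(vice) [0.0519753  0.05279301] 5935
```

View pics/ow11.png

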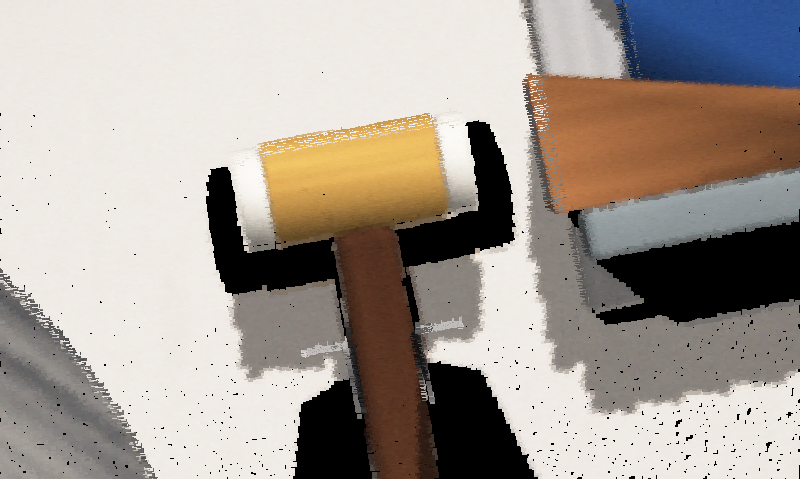

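Call:
{"api": "send_rows", "payload": {
  "rows": [
    [[2.2, -11.5, 0, 0], [2.0, -10, 0, 0]]
  ]
}}

```text
time_s: 13.6
ee_pos: [0.4913, -0.072, 0.0204]
eef_rot: [-0.936, 1.57, 2.399]
force: [-0.4, 4.7, -1.2]
grip_width: 0.0156
```

Call:
{"api": "send_rows", "payload": {
  "rows": [
    [[-2.8, 14.5, 0, 0], [0, 0, 0, 0]]
  ]
}}

```text
time_s: 13.8
ee_pos: [0.4881, -0.0561, 0.0203]
eef_rot: [-0.583, 1.57, 2.751]
force: [-0.6, -0.3, -0.7]
grip_width: 0.0156
```

```bash
python3 m.py w12
```

```text
[ 0.48826252 -0.05635003  0.02037315] 0.015759771436835646 [ 0.63709772 -0.21947997 -1.34661708] tooly -1.3774191188321139
butt y(vice) [0.04520028 0.08068205] 5927
```

View pics/ow12.png

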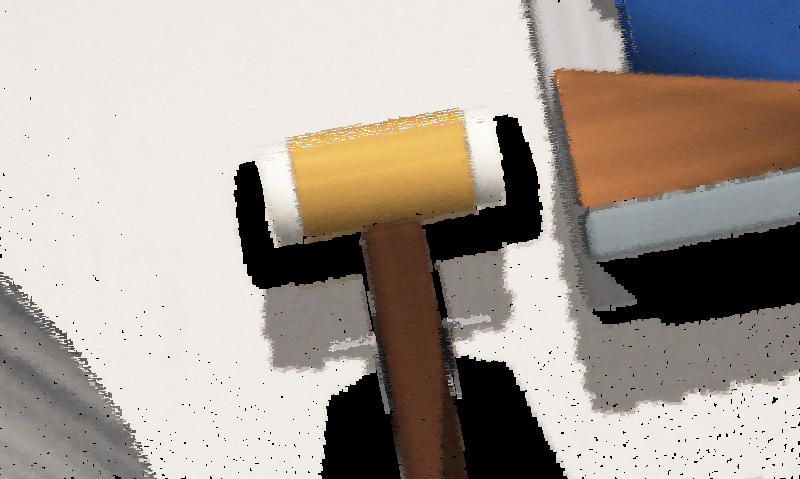

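Call:
{"api": "send_rows", "payload": {
  "rows": [
    [[2.2, -11.5, 0, 0], [1.8, -9, 0, 0]]
  ]
}}

```text
time_s: 14.05
ee_pos: [0.4919, -0.0775, 0.0203]
eef_rot: [-0.8, 1.568, 2.535]
force: [-10.3, 24.0, 5.8]
grip_width: 0.0157
```

Call:
{"api": "send_rows", "payload": {
  "rows": [
    [[-2.8, 14.5, 0, 0], [0, 0, 0, 0]]
  ]
}}

```text
time_s: 14.25
ee_pos: [0.4895, -0.0625, 0.0204]
eef_rot: [0.32, 1.571, -2.629]
force: [-0.7, -0.5, -1.6]
grip_width: 0.015
```

```bash
python3 m.py w13
```

```text
[ 0.48973262 -0.06282043  0.02046621] 0.015739932214519345 [-0.27040638  0.7556406  -1.23276836] tooly -1.3773987899474216
butt y(vice) [0.0443793  0.08054613] 5954
```

View pics/ow13.png

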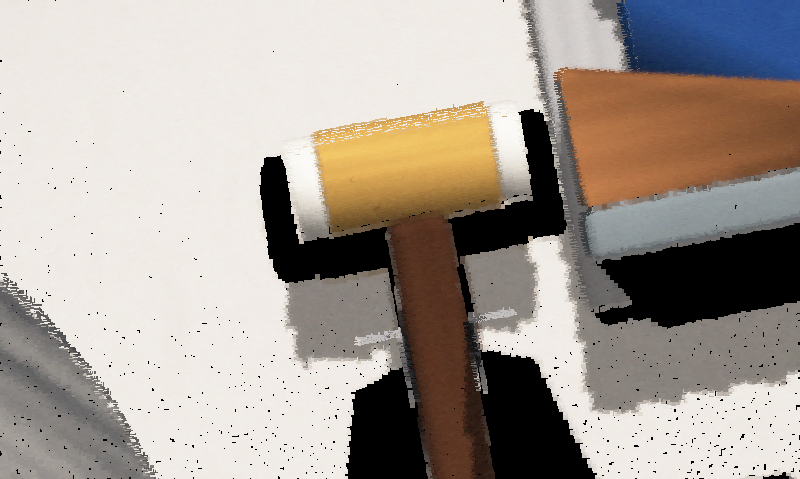

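Call:
{"api": "send_rows", "payload": {
  "rows": [
    [[1.3, -7, 0, 0], [1.3, -7, 0, 0]]
  ]
}}

```text
time_s: 14.5
ee_pos: [0.4918, -0.077, 0.0203]
eef_rot: [-0.82, 1.569, 2.515]
force: [-7.0, 19.1, 4.9]
grip_width: 0.0151
```

Call:
{"api": "send_rows", "payload": {
  "rows": [
    [[-2.8, 14.5, 0, 0], [0, 0, 0, 0]]
  ]
}}

```text
time_s: 14.7
ee_pos: [0.4893, -0.0619, 0.0204]
eef_rot: [0.104, 1.571, -2.845]
force: [0.1, 0.5, -1.5]
grip_width: 0.0156
```

```bash
python3 m.py w14
```

```text
[ 0.4895257  -0.06223979  0.02049646] 0.015221739330408806 [ 0.85973048  0.10406376 -1.14203499] tooly -1.3773632549642563
butt y(vice) [0.04437787 0.08244962] 5918
```

View pics/w14.png

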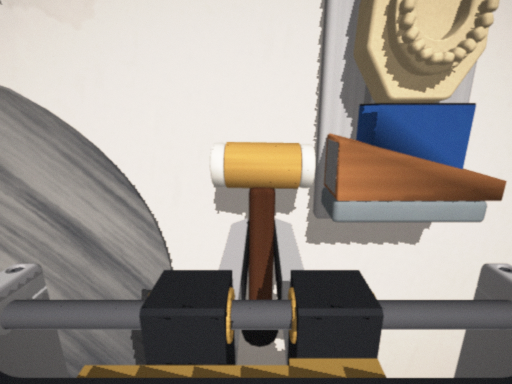

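Call:
{"api": "send_rows", "payload": {
  "rows": [
    [[-4, 20, 5, 0], [-7, 35, 5, 0], [-8, 45, 0, 0], [-8, 45, 0, 0], [-8, 45, 0, 0], [-8, 45, 0, 0], [-7, 35, 0, 0], [-3, 17, 0, 0], [0, 0, -6, 0], [0, 0, -6, 0], [0, 0, 0, 0]]
  ]
}}

```text
time_s: 15.85
ee_pos: [0.4362, 0.2234, 0.0174]
eef_rot: [0.287, 1.569, -2.663]
force: [0.0, -0.5, -1.2]
grip_width: 0.0153
```

Call:
{"api": "send_rows", "payload": {
  "rows": [
    [[0, 0, -6, 0], [0, 0, -3, 0], [0, 0, -2, 0], [0, 0, 0, 0]]
  ]
}}

```text
time_s: 16.25
ee_pos: [0.4365, 0.2242, 0.0072]
eef_rot: [0.251, 1.57, -2.698]
force: [-0.6, -0.1, -0.4]
grip_width: 0.0153
```

Call:
{"api": "send_rows", "payload": {
  "rows": [
    [[0, 0, -1, 0], [0, 0, -0.5, 0], [0, 0, 0, 0]]
  ]
}}

```text
time_s: 16.55
ee_pos: [0.4365, 0.2245, 0.006]
eef_rot: [-2.97, 1.571, 0.365]
force: [-0.5, -0.5, -1.8]
grip_width: 0.0157
```

Call:
{"api": "send_rows", "payload": {
  "rows": [
    [[0, 0, -0.6, 0], [0, 0, 0, 0]]
  ]
}}

```text
time_s: 16.75
ee_pos: [0.4366, 0.2245, 0.0054]
eef_rot: [-2.958, 1.571, 0.377]
force: [0.5, 0.4, -0.7]
grip_width: 0.0155
```

Call:
{"api": "send_rows", "payload": {
  "rows": [
    [[0, 0, 0, 0], [0, 0, 0, 0], [0, 0, 0, 0], [0, 0, 0, 0], [0, 0, 0, 0], [0, 0, 0, 0], [0, 0, 0, 0], [0, 0, 0, 0]]
  ],
  "grip": -1
}}

```text
time_s: 17.55
ee_pos: [0.4365, 0.2245, 0.0054]
eef_rot: [3.115, 1.571, 0.166]
force: [-0.1, -0.2, 0.3]
grip_width: 0.076
```

Call:
{"api": "send_rows", "payload": {
  "rows": [
    [[0, 0, 20, 0], [0, 0, 40, 0], [0, 0, 40, 0], [0, 0, 40, 0], [0, 0, 40, 0], [0, -20, 10, 0], [10, -40, 0, 0], [15, -40, 0, 0], [15, -40, 0, 0], [15, -40, 0, 0], [0, 0, 0, 0], [0, 0, 0, 0]]
  ]
}}

```text
time_s: 18.75
ee_pos: [0.4914, 0.0441, 0.1952]
eef_rot: [-0.62, 1.57, 2.712]
force: [-0.6, 1.2, -0.4]
grip_width: 0.094
```

```bash
python3 - <<'E'
from h import *
o=ctrl.get_obs();print(o['ee_pos'],o['force'],o['grip_width'],o['time_s'])
snap('wrist','w15'); cv2.imwrite('pics/w15b.png',cv2.resize(cv2.imread('pics/w15.png'),(768,576)))
for t in ('w15',):
  P,C=pick(t,0.57,0.65,-0.18,-0.07,0.039,0.0445);m=(C[:,0]>C[:,2]+25)&(C[:,1]>120); P=P[m]
  print('cast',np.percentile(P[:,2],[5,50,95]),cv2.minAreaRect((P[:,:2]*1000).astype(np.float32)),len(P))
  P,C=pick(t,0.33,0.54,0.15,0.32,0.012,0.06); print('mallet',len(P),P[:,2].max(),cv2.minAreaRect((P[:,:2]*1000).astype(np.float32)))
  H=P[(P[:,0]>0.465)]; G=P[P[:,0]<0.45]; print('head top',np.percentile(H[:,2],98),'handle top',np.percentile(G[:,2],[50,98]))
E
```

```text
[0.49144816 0.04406832 0.19518239] [-0.634609    1.2053634  -0.42717097] 0.09399798401983069 18.75
cast [0.04022033 0.04159508 0.04297199] ((616.6796875, -121.02606201171875), (53.23576354980469, 61.68328094482422), 10.987060546875) 1176
mallet 2508 0.03263148717379172 ((429.45281982421875, 224.5391845703125), (139.64007568359375, 60.66362380981445), 10.378279685974121)
head top 0.031718538871535376 handle top [0.02618188 0.03009044]
```

View pics/w15b.png

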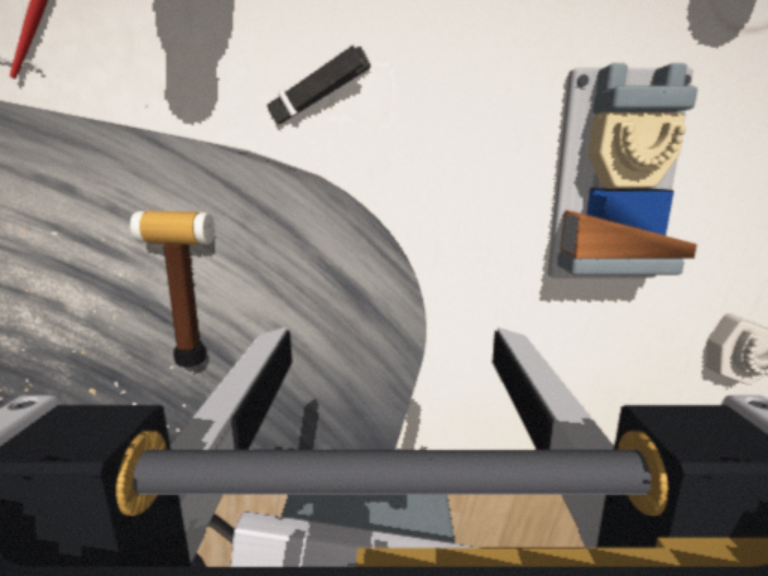

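The picture shows the cast seated flush between fence (650,97) and jaw (632,208), with the wedge driven in at (620,240). The mallet lies flat on the mat at (175,260), and the gripper is clear of everything.

```bash
python3 -c "
from station import ctrl
print(ctrl.hand_in())"
```

```text
the job is handed in; nothing more can be done
None
```

The job is handed in at about 18.8 s of the 64 s allowed. The tan cast is on the seat teeth up, the wedge is driven until it stopped, and the mallet is back on its mat. `hand_in` gives no verdict, and jaw force can't be read directly, so "clamped tight" below is inferred.

- **Placing the cast:** I set it on the seat about 2 mm from the target point. The base top measured 42 mm, as it should on a 24 mm seat. The cast was within about 1° of square to the vice.
- **Driving the wedge:** I gave six mallet taps, drawing back 10 mm or more after each. The wedge advanced about 10, 10, 7, 7 and 1 mm, then 0 mm on the last tap. The wrist read 19–24 N on the last two taps.
- **Clamping:** the cast shifted about 4 mm to the fence, as the task said it would, and it measures about 11° in the camera frame, in line with the vice.
- **Mallet and gripper:** the mallet lies flat and released (head top about 32 mm, handle top about 26 mm), roughly 0.3 m from the wedge. The gripper was clear of everything, and I never moved it near the grey cast.

**Readings that disagreed:**
- The depth camera put the mat surface at about 6 mm instead of 3 mm. The mallet's own heights fitted 3 mm, and the fingertips went down to 5.4 mm without touching anything.
- The first taps drove the wedge a few mm further than I commanded, but the cast was not yet tight then.

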